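Put the returned cartons back in their drawer lanes

ROBOT

A 6-joint arm with a two-finger parallel gripper is mounted at the origin on a cart in front of the work surface, level with it; the furniture and walls round the work are solid. World frame = base frame: x ahead of the robot, y to its left, z up, the work surface at z = 0. Lengths are in m, angles in rad, forces in N, time in s.
With the tool pointing down it reaches from about 0.25 to 0.85 m from the base axis. Payload 12.5 kg.
Tool frame: the origin (TCP) lies at the very end of the fingers, on their centre line; the grasp point (between the pads) lies bot.grip_depth behind it (bot.grip_depth is the distance from the TCP to the grasp point, in m); z points along the fingers, y is the line along which they close (so a half turn about z gives the same grasp; the last joint's range is limited). The gripper opens to 93 mm and grips with 3 to 60 N. Pads are 15 mm wide; open, the fingers measure 128 mm over their backs; the gripper's body (75 mm by 188 mm) begins 65 mm behind the grasp point.
Start: joints at [-1.242, 0.351, 1.652, -0, 1.139, -0.085], TCP at [0.221, -0.504, 0.219] pointing down, gripper open.
Joint ranges: [-2.75, 2.75], [-0.79, 2.1], [0.01, 2.65], [-1.57, 4.71], [0.07, 3.14], [-2.87, 2.87]. Speed limits (rad/s): [2.22, 2.22, 2.79, 3.14, 3.14, 3.14].

INTERFACE

Orientations are given as a rotation vector (axis times angle).
In Python, from plant import sensors, vision, job, bot gives the robot as it stands.
- The arm moves only by the shell command python3 -m creep 'ROWS' [FORCE]. ROWS is a JSON object of lists of equal length, an entry for each row: "hand": the opening, from 0 (shut) to 1 (fully open); "xyz": the shift along the tool's x, y, z in units of 25 mm (1.0 is 25 mm), a list of three; "twist": the turn, a rotation vector about the tool's x, y, z in units of 6 degrees (1.0 is 6 degrees), a list of three. In form: {"hand": [hand, ...], "xyz": [[dx, dy, dz], ...], "twist": [[rx, ry, rz], ...]}. A call has 1 to 12 rows; each row is the pose to reach, as a shift and turn from the pose commanded when the call began, along the tool's axes at that moment; what a row does not reach only later rows make up. A row lasts 1/12 s, in which the tool goes at most 41.7 mm and 7.16 degrees, less where a joint would pass 70% of its speed; a pose out of reach is approached as far as the arm can. A call with a gripper value outside its range is refused whole. The fingers move at their own pace and stop on an object; FORCE is the grip in N (left out, the last holds). Time passes only in rows, so rows that repeat a pose let the fingers close. It gives the time, the measured TCP pose, the force, the opening and the grip force at its end, in the units of the state.
- sensors.sense(): the state, without advancing time (a new reading comes with each control period).
- vision.snapshot(name): name is "scene" or "side" or "wrist"; returns a dict with "image" (420x560x3 uint8, red, green, blue), "range_z" (420x560 float32, m along the optical axis (not along the pixel's ray), 0 where there is no reading), "fx", "fy", "cx", "cy" (pixels), "R" (3x3) and "t" (3): a world point X has camera coordinates R X + t; the wrist camera has in their place "tool_from_camera" (4x4, takes a point from camera to tool coordinates, whose origin is the TCP and whose axes are the flange's). Camera axes: x right, y down, z forward; pixel columns grow to the right and rows downward; lengths in m; the calibration is good to about 2 mm. A picture is of the moment at which its call begins: read the wrist's pose just before it.
- job.finish_job(): hands the job in; it is judged then, once.
Trained networks look in a picture, given as the dict that the camera call returned (one of the last four; its "shot" number tells which), for a name from the list of things; names that differ only in an ending like _2 or _b are one class to them, and where a whole thing is asked for, a point or a joint stands for the part that bears it (a point fixed in the world has none). Each returns a list of dicts, best first, with "conf" (0 to 1); they miss things now and then, are a little off and sometimes report something else, mostly with a low value. They report only what shows in the picture. A call takes as long as a camera call.
- vision.find_in(picture, name): "centre" ([x, y, z] in m, in world coordinates, good to about 4 mm: the middle of the surface that is visible of it).
- vision.regions_of(picture, name): "pixels" (420x560 bool, what is visible of it).
- vision.tip_of(picture, name): "centre" ([x, y, z] in m, in world coordinates, good to about 4 mm: a listed point, or the origin of a listed thing).
The state is a dict: "time": time; "joint_pos": joint angles; "qvel": joint speeds; "joint_torque": joint torques, N m; "tcp_pos": TCP position; "tool_rot": TCP orientation; "ft_force": force on the tool from outside, world axes, zero at the start; "ft_torque": the same for the moment, N m; "opening": finger opening in m; "gripper_force": force on a finger pad.
Only numpy, scipy, OpenCV 4.12 (cv2) and the standard library are available. Lean on these libraries where they do the work, as an engineer would, in place of code of your own. Each camera call takes 0.05 s, during which the arm holds its last target. There are 200 camera calls.

TASK

Pick the four medicine cartons out of the returns on the table and put them back in the stock drawer, one to each lane: every carton goes between the guides and end stops that are set for its width and length (the closest fit), the same side down as it is now, flat on the lane's floor. Leave the two tablet bottles standing where they are.

Things in the scene. Friction and masses are not known exactly. Their poses are not given: they have to be found in the camera images.
- carton_20: medicine carton: the thinnest carton, white and grey, the tallest and shortest in length, standing on its narrow side; rigid, closed, under 0.15 kg. 20 mm wide (its x), 60 mm long (its y), 75 mm high (its z, up). Origin: centre of its underside. Grasp it from above across its width, near its middle; it keeps this side down in the drawer.
- carton_35: medicine carton: the longest carton, white and blue, standing on its narrow side; rigid, closed, under 0.15 kg. 35 mm wide (its x), 110 mm long (its y), 55 mm high (its z, up). Origin: centre of its underside. Grasp it from above across its width, near its middle; it keeps this side down in the drawer.
- carton_50: medicine carton: white and purple carton lying flat, a little narrower than the white and green one; rigid, closed, under 0.15 kg. 50 mm wide (its x), 100 mm long (its y), 44 mm high (its z, up). Origin: centre of its underside. Grasp it from above across its width, near its middle; it keeps this side down in the drawer.
- carton_62: medicine carton: the widest carton, white and green, lying flat; rigid, closed, under 0.15 kg. 62 mm wide (its x), 100 mm long (its y), 44 mm high (its z, up). Origin: centre of its underside. Grasp it from above across its width, near its middle; it keeps this side down in the drawer.
- lane_30: fixed lane in the drawer, set for the 20 x 60 mm carton (its length along the lane's x): white guides 30 mm apart inside, end stops 72 mm apart, grey liner between them. Origin: centre of the base's underside, z up; lane floor 3 mm, stops 13 mm, guides 21 mm above it (top 4 mm flared). Base 130 x 83 mm, white.
- lane_45: fixed lane in the drawer, set for the 35 x 110 mm carton (its length along the lane's x): white guides 45 mm apart inside, end stops 122 mm apart, grey liner between them. Origin: centre of the base's underside, z up; lane floor 3 mm, stops 13 mm, guides 21 mm above it (top 4 mm flared). The four lanes lie side by side along y, 85 mm apart, in any order.
- lane_60: fixed lane in the drawer, set for the 50 x 100 mm carton (its length along the lane's x): white guides 60 mm apart inside, end stops 112 mm apart, grey liner between them. Origin: centre of the base's underside, z up; lane floor 3 mm, stops 13 mm, guides 21 mm above it (top 4 mm flared). The drawer is white, its sides 24 mm high above the table.
- lane_72: fixed lane in the drawer, set for the 62 x 100 mm carton (its length along the lane's x): white guides 72 mm apart inside, end stops 112 mm apart, grey liner between them. Origin: centre of the base's underside, z up; lane floor 3 mm, stops 13 mm, guides 21 mm above it (top 4 mm flared). The drawer's front, 36 mm high above the table, is 80 mm from the lane centres toward -x.
- bottle_a: white screw-cap tablet bottle with white cap, standing among the cartons, 43 mm diameter, 77 mm high, loose. Origin: centre of its underside. To be left where it is.
- bottle_b: amber screw-cap tablet bottle with white cap, standing among the cartons, 43 mm diameter, 77 mm high, loose. Origin: centre of its underside. To be left where it is.

How it is judged:
By the outcome, as a careful person would: the job done as asked, in the order asked, and still so for the second after the job is handed in, with the robot touching nothing.
It also fails if it takes over 120 s, if anything falls off the work surface, if the arm or the gripper's body presses on something with over 40 N, if the wrist force passes 120 N, or if a joint passes its speed limit or range.

## Working session

There is one attempt and no reset: what is moved stays moved. The work goes in short steps, Python scripts to look and compute and a shell command to move; the robot and the scene stay as the last step left them, time stands still between calls to the robot, and variables do not carry over. Pictures are saved under pics/ and viewed, at most 14 in all, crops included, and the job is handed in when it is done.

```bash
mkdir -p pics; ls
python3 - <<'E'
from plant import sensors, vision, job, bot
import cv2,numpy as np
print(bot.grip_depth, sensors.sense())
for n in("scene","side"):
    p=vision.snapshot(n); cv2.imwrite(f"pics/{n}0.png",p["image"][:,:,::-1]); np.savez(f"{n}0.npz",**{k:v for k,v in p.items()})
    for o in("carton_20","carton_35","carton_50","carton_62","lane_30","lane_45","lane_60","lane_72","bottle_a","bottle_b"):
        print(n,o,[(np.round(d["centre"],3).tolist(),round(d["conf"],2)) for d in vision.tip_of(p,o)][:3])
E
```

```text
pics
0.0188 {'time': 0.0, 'joint_pos': array([-1.24158637e+00,  3.51239561e-01,  1.65243535e+00, -8.75963508e-06,
        1.13903096e+00, -8.46117038e-02]), 'qvel': array([ 0.00166547,  0.00163262,  0.00058989, -0.00187294, -0.0003611 ,
        0.00071272]), 'joint_torque': array([ 9.51303207e-06, -4.97322893e+01, -2.85250533e+01,  6.99920696e-02,
        2.58226879e-02, -8.33938452e-05]), 'tcp_pos': array([ 0.22106893, -0.50325259,  0.21809531]), 'tool_rot': array([-3.07350158e+00, -6.45180128e-01,  2.25645277e-04]), 'ft_force': array([ 0.33284875,  0.32397927, -0.06546768]), 'ft_torque': array([0.00020607, 0.00405128, 0.0475434 ]), 'gripper_force': 0.0, 'opening': 0.0928673768134019}
scene carton_20 [([0.439, -0.074, 0.004], 0.75)]
scene carton_35 [([0.439, -0.074, 0.004], 0.75)]
scene carton_50 [([0.439, -0.074, 0.004], 0.75)]
scene carton_62 [([0.439, -0.074, 0.004], 0.75)]
scene lane_30 [([0.565, 0.18, 0.004], 0.85), ([0.563, 0.091, 0.002], 0.85), ([0.558, 0.342, 0.006], 0.72)]
scene lane_45 [([0.565, 0.18, 0.004], 0.85), ([0.563, 0.091, 0.002], 0.85), ([0.558, 0.342, 0.006], 0.
[... 698 characters left out ...]
0], 0.72)]
side carton_62 [([0.579, -0.336, 0.003], 0.8), ([0.435, -0.076, -0.002], 0.78), ([0.444, -0.317, 0.0], 0.72)]
side lane_30 [([0.568, 0.259, -0.002], 0.93), ([0.563, 0.093, 0.0], 0.85), ([0.564, 0.173, 0.003], 0.76)]
side lane_45 [([0.568, 0.259, -0.002], 0.93), ([0.563, 0.093, 0.0], 0.85), ([0.564, 0.173, 0.003], 0.76)]
side lane_60 [([0.568, 0.259, -0.002], 0.93), ([0.563, 0.093, 0.0], 0.85), ([0.564, 0.173, 0.003], 0.76)]
side lane_72 [([0.568, 0.259, -0.002], 0.93), ([0.563, 0.093, 0.0], 0.85), ([0.564, 0.173, 0.003], 0.76)]
side bottle_a [([0.58, -0.081, -0.001], 0.9), ([0.569, -0.212, 0.004], 0.62)]
side bottle_b [([0.58, -0.081, -0.001], 0.9), ([0.569, -0.212, 0.004], 0.62)]
```

```bash
cat > ortho.py <<'E'
import numpy as np,cv2
X0,X1,Y0,Y1,S=0.3,0.72,-0.44,0.44,900  # px per m
def pts(p):
    z=p["range_z"]; v,u=np.mgrid[:420,:560]
    c=np.stack([(u-p["cx"])/p["fx"]*z,(v-p["cy"])/p["fy"]*z,z],-1)
    return (c-p["t"])@p["R"], z>0   # R^T (c-t)
def ortho(p):
    w,m=pts(p); m&=(w[...,2]<.2)
    im=np.zeros((int((X1-X0)*S),int((Y1-Y0)*S),3),np.uint8); h=np.full(im.shape[:2],-1.)
    W=w[m];C=p["image"][m]; o=np.argsort(W[:,2]);W=W[o];C=C[o]
    r=((X1-W[:,0])*S).astype(int); c=((Y1-W[:,1])*S).astype(int)
    k=(r>=0)&(c>=0)&(r<im.shape[0])&(c<im.shape[1])
    im[r[k],c[k]]=C[k]; h[r[k],c[k]]=W[k,2]
    return im,h
E
python3 - <<'E'
import numpy as np,cv2
from ortho import *
ims=[]
for n in("scene","side"):
    p=np.load(n+"0.npz"); im,h=ortho(p)
    hh=cv2.dilate((np.clip(h,0,.085)/.085*255).astype(np.uint8),np.ones((2,2)))
    print(n,-p["R"].T@p["t"],p["fx"])
    cv2.imwrite(f"pics/h_{n}.png",np.vstack([cv2.dilate(im,np.ones((3,3)))[:,:,::-1],])) 
    ims.append(cv2.applyColorMap(hh,cv2.COLORMAP_JET))
a=cv2.hconcat([cv2.imread("pics/scene0.png"),cv2.imread("pics/side0.png")]);
a=cv2.resize(np.vstack([cv2.imread("pics/scene0.png")]),(800,600)); cv2.imwrite("pics/a.png",a)
cv2.imwrite("pics/b.png",cv2.resize(cv2.imread("pics/side0.png"),(800,600)))
b=cv2.resize(np.vstack(ims),None,fx=.78,fy=.78,interpolation=cv2.INTER_AREA); cv2.imwrite("pics/c.png",b); print(b.shape)
E
```

```text
scene [-0.19535962  0.47733129  0.78925775] 420.11464489834134
side [ 1.12903598 -0.82835308  0.75412446] 486.15215930782307
(590, 618, 3)
```

View pics/a.png

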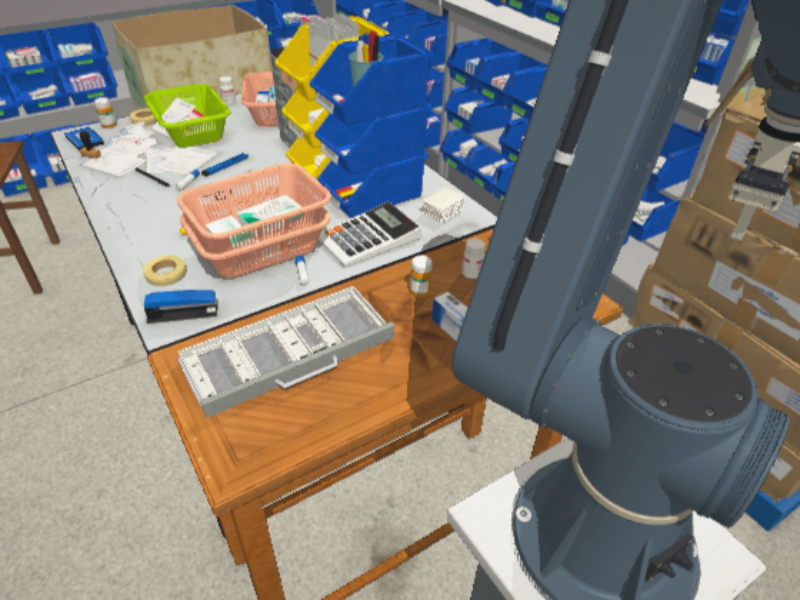

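View pics/c.png

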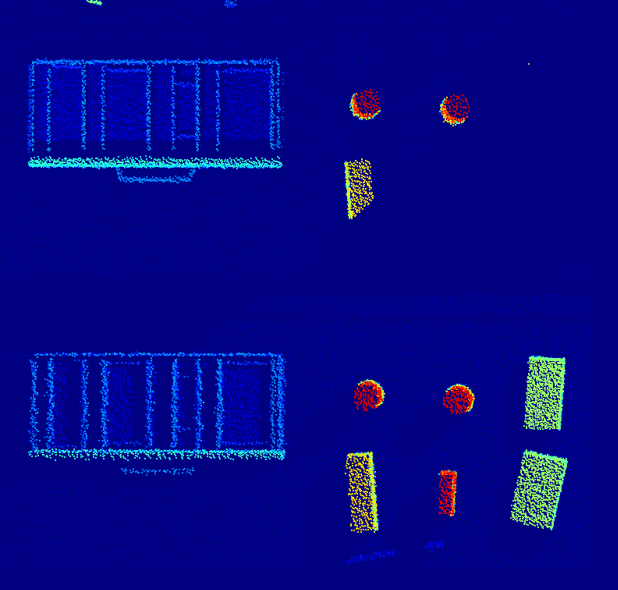

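```bash
cat > fit.py <<'E'
import numpy as np
from scipy.optimize import minimize
D={"20":(.020,.060,.075),"35":(.035,.110,.055),"50":(.050,.100,.044),"62":(.062,.100,.044)}
def fit(w,m,k,c0,yaw0):
    a,b,h=D[k]; P=w[m&(np.abs(w[...,2]-h)<.006)&(np.hypot(w[...,0]-c0[0],w[...,1]-c0[1])<.09)]
    z=np.median(P[:,2]); P=P[np.abs(P[:,2]-z)<.0035][:,:2]
    def f(q):
        c,s=np.cos(q[2]),np.sin(q[2]); d=P-q[:2]
        x=d[:,0]*c+d[:,1]*s; y=-d[:,0]*s+d[:,1]*c   # carton x (width), y (length)
        e=np.maximum(np.abs(x)-a/2,0)+np.maximum(np.abs(y)-b/2,0)
        return np.minimum(e,.01).sum()*1e3+.02*len(P)*1e3*np.hypot(*(q[:2]-P.mean(0)))
    r=min((minimize(f,[*P.mean(0),yaw0+d],method="Nelder-Mead",options=dict(initial_simplex=[[P[:,0].mean()+i,P[:,1].mean()+j,yaw0+d+t] for i,j,t in((0,0,0),(.005,0,0),(0,.005,0),(0,0,.1))])) for d in(-.2,0,.2)),key=lambda r:r.fun)
    return r.x,z,len(P),r.fun/len(P)
E
python3 - <<'E'
import numpy as np
from ortho import *; from fit import fit
p=np.load("side0.npz"); w,m=pts(p)
def px(u,v): return (.72-(v-295)/702,.44-u/702)
g={"35":(px(361,492),-1.57),"20":(px(447,493),-1.57),"62":(px(539,490),-1.57),"50":(px(546,393),-1.57)}
for k,(c,y) in g.items():
    r=fit(w,m,k,c,0.); print(k,np.round(r[0],4),round(np.degrees(r[0][2]),1),r[1:])
for n in("scene","side"):
    p=np.load(n+"0.npz"); w,m=pts(p)
    q=w[m&(w[...,0]>.53)&(w[...,0]<.60)&(w[...,1]>.03)&(w[...,1]<.42)&(w[...,2]<.05)]
    b=((q[:,1]-.03)/.002).astype(int)
    print(n,[(round(.031+.002*i,3),int(1000*np.percentile(q[b==i,2],90))) for i in range(190) if (b==i).any() and np.percentile(q[b==i,2],90)>.012])
    for y in(.09,.175,.26,.345):
        q=w[m&(abs(w[...,1]-y)<.008)&(w[...,0]>.46)&(w[...,0]<.68)&(w[...,2]<.05)]
        b=((q[:,0]-.46)/.003).astype(int)
        print(y,[(round(.4615+.003*i,3),int(1000*np.median(q[b==i,2]))) for i in range(73) if (b==i).any() ])
E
```

```text
35 [ 0.4406 -0.0756  1.6487] 94.5 (np.float64(0.055485860403642256), 382, np.float64(0.09673220874382533))
20 [ 0.4391 -0.1966 -1.6361] -93.7 (np.float64(0.07515168957355985), 163, np.float64(0.08524992691971041))
62 [ 0.4442 -0.3268  1.3442] 77.0 (np.float64(0.04460296594185903), 908, np.float64(0.2073262929142209))
50 [ 0.5799 -0.3359  1.5014] 86.0 (np.float64(0.04455453980176677), 916, np.float64(0.24879221816679808))
scene [(0.037, 15), (0.043, 23), (0.045, 25), (0.047, 20), (0.049, 21), (0.051, 24), (0.053, 25), (0.055, 20), (0.057, 13), (0.127, 18), (0.129, 22), (0.131, 24), (0.157, 25), (0.159, 23), (0.161, 21), (0.191, 18), (0.193, 22), (0.195, 24), (0.227, 25), (0.229, 23), (0.231, 20), (0.291, 20), (0.293, 22), (0.295, 23), (0.319, 24), (0.321, 24), (0.323, 21), (0.369, 22), (0.371, 24), (0.373, 23), (0.393, 25), (0.395, 23), (0.397, 16), (0.399, 16)]
0.09 [(0.462, 0), (0.465, 0), (0.468, -373), (0.471, -748), (0.474, 0), (0.477, -1), (0.48, -2), (0.483, 12), (0.486, 20), (0.489, 35), (0.492, 35), (0.495, 34), (0.498, -750), (0.501, -748), (0.504, -747), (0.507, -749), (0.5
[... 5863 characters left out ...]
), (0.557, 7), (0.56, 7), (0.564, 6), (0.567, 7), (0.57, 7), (0.573, 8), (0.576, 6), (0.579, 8), (0.582, 7), (0.585, 7), (0.588, 7), (0.591, 8), (0.594, 8), (0.597, 8), (0.6, 6), (0.603, 7), (0.606, 5), (0.609, 6), (0.612, 5), (0.615, 9), (0.624, 13), (0.633, 20), (0.636, 14), (0.639, 19)]
0.345 [(0.489, 37), (0.492, 37), (0.495, 34), (0.498, 27), (0.501, 28), (0.504, 16), (0.507, 11), (0.51, 7), (0.516, 8), (0.519, 9), (0.524, 6), (0.53, 7), (0.534, 8), (0.536, 9), (0.545, 7), (0.548, 7), (0.554, 7), (0.56, 5), (0.567, 8), (0.576, 8), (0.579, 7), (0.585, 8), (0.594, 10), (0.597, 9), (0.6, 7), (0.603, 7), (0.609, 8), (0.612, 8), (0.615, 9), (0.621, 10), (0.633, 17), (0.636, 12), (0.639, 16)]
```

View pics/b.png

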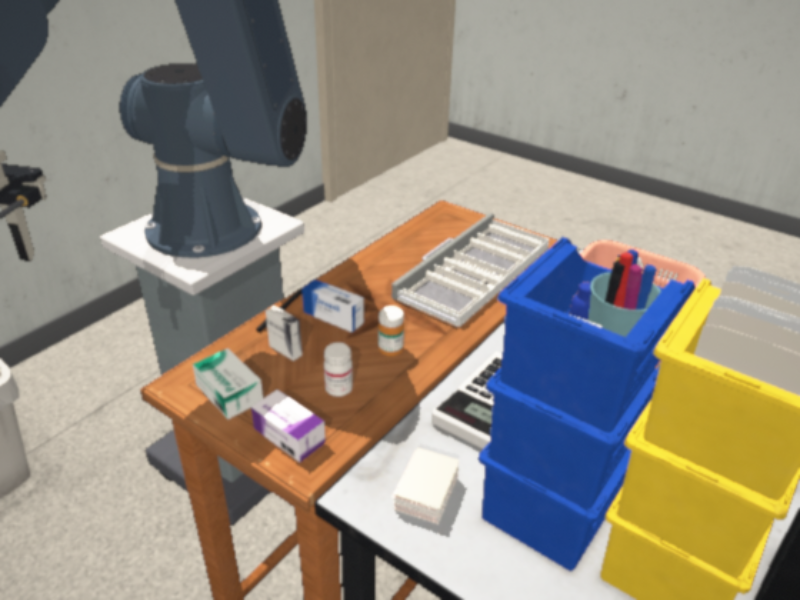

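```bash
cat > go.py <<'E'
# usage: go.py X Y Z HEADINGdeg -> move in creep units (25 mm, 6 deg) from the current pose, tool down
import sys,numpy as np
from scipy.spatial.transform import Rotation as R
from plant import sensors
s=sensors.sense(); x,y,z,h=map(float,sys.argv[1:5]); h=np.radians(h)
A=R.from_rotvec(s["tool_rot"]); T=R.from_matrix([[np.cos(h),np.sin(h),0],[np.sin(h),-np.cos(h),0],[0,0,-1]])
print("xyz",np.round(A.inv().apply(np.array([x,y,z])-s["tcp_pos"])/.025,2),"twist",np.round((A.inv()*T).as_rotvec(degrees=True)/6,2),
 "t",round(s["time"],2),"tcp",np.round(s["tcp_pos"],4),"open",round(s["opening"],4),"grip",round(s["gripper_force"],1),"F",np.round(s["ft_force"],1),"q",np.round(s["joint_pos"],2))
E
python3 go.py .42 -.2 .35 0
```

```text
xyz [12.16 -7.92 -5.25] twist [ 0.   -0.    3.95] t 1.1 tcp [ 0.2212 -0.5036  0.2186] open 0.0933 grip 0.0 F [-0.8 -1.  -0.1] q [-1.24  0.35  1.65 -0.    1.14 -0.08]
```

```bash
python3 -m creep '{"hand":[1,1,1,1,1,1,1,1,1,1,1,1],"xyz":[[0.5,-0.3,-0.6],[1.7,-1.1,-1.5],[2.9,-1.9,-2.4],[4.1,-2.7,-3.2],[5.3,-3.5,-3.9],[6.5,-4.3,-4.4],[7.7,-5.1,-4.8],[8.9,-5.9,-5.1],[10.1,-6.7,-5.25],[11.2,-7.4,-5.25],[12.16,-7.92,-5.25],[12.16,-7.92,-5.25]],"twist":[[0,0,0.2],[0,0,0.6],[0,0,1],[0,0,1.4],[0,0,1.8],[0,0,2.2],[0,0,2.6],[0,0,3],[0,0,3.4],[0,0,3.7],[0,0,3.95],[0,0,3.95]]}'
python3 - <<'E'
from plant import sensors, vision
from scipy.spatial.transform import Rotation as R
import cv2,numpy as np
s=sensors.sense(); p=vision.snapshot("wrist"); print(s["tcp_pos"],s["tool_rot"],p["fx"],p["tool_from_camera"])
cv2.imwrite("pics/w1.png",p["image"][:,:,::-1])
np.savez("w1.npz",tcp=s["tcp_pos"],rot=s["tool_rot"],**p)
E
```

```text
time: 2.1
tcp_pos: [0.4217, -0.197, 0.3501]
tool_rot: [-3.141, -0.003, -0.001]
ft_force: [0.6, -0.2, 0.9]
opening: 0.0931
gripper_force: 0.0
[ 0.42172225 -0.19698139  0.35005724] [-3.14096803e+00 -2.90363852e-03 -1.48075373e-03] 310.1325290086096 [[-1.13340367e-03 -9.69381575e-01 -2.45556667e-01  6.82288560e-02]
 [ 9.99999221e-01 -1.22693101e-03  2.27896601e-04 -1.25128990e-03]
 [-5.22199855e-04 -2.45556217e-01  9.69382211e-01 -1.65556855e-01]
 [ 0.00000000e+00  0.00000000e+00  0.00000000e+00  1.00000000e+00]]
```

View pics/w1.png

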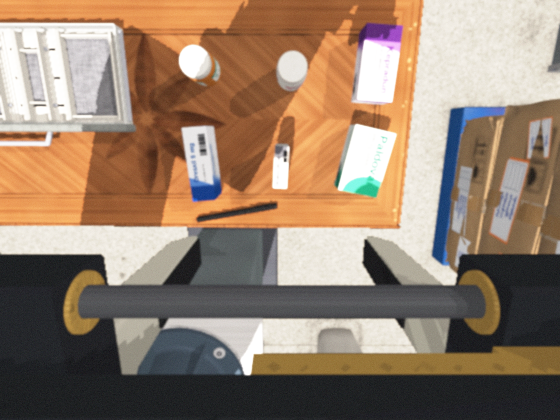

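```bash
cat > wr.py <<'E'
import numpy as np
from scipy.spatial.transform import Rotation as R
def wpts(p):
    z=p["range_z"]; v,u=np.mgrid[:420,:560]
    c=np.stack([(u-p["cx"])/p["fx"]*z,(v-p["cy"])/p["fy"]*z,z],-1); T=p["tool_from_camera"]
    return (c@T[:3,:3].T+T[:3,3])@R.from_rotvec(p["rot"]).as_matrix().T+p["tcp"], z>0
E
python3 - <<'E'
import numpy as np
from wr import *; from fit import fit
p=np.load("w1.npz"); w,m=wpts(p)
for k,c in {"35":(.4406,-.0756),"20":(.4391,-.1966),"62":(.4442,-.3268),"50":(.5799,-.3359)}.items():
    r=fit(w,m,k,c,1.57); print(k,np.round(r[0],4),"heading",round((np.degrees(r[0][2])%180)-90,1),r[1:])
    mm=m&(np.abs(w[...,2]-r[1])<.004)&(np.hypot(w[...,0]-c[0],w[...,1]-c[1])<.09)
    import cv2; rc=cv2.minAreaRect((w[mm][:,:2]*1000).astype(np.float32)); print(rc)
E
```

```text
35 [ 0.4406 -0.0732  1.6459] heading 4.3 (np.float64(0.05437370351922094), 1779, np.float64(0.01218313039668746))
((438.91156005859375, -73.05056762695312), (110.13843536376953, 35.671688079833984), 4.086287975311279)
20 [ 0.4382 -0.1945  1.516 ] heading -3.1 (np.float64(0.07440674855128482), 595, np.float64(0.0029941567057778034))
((437.4640808105469, -194.3841552734375), (19.960662841796875, 60.13322830200195), 87.0537109375)
62 [ 0.4443 -0.3241  1.3533] heading -12.5 (np.float64(0.043518616508845476), 2815, np.float64(0.33702739653333647))
((462.59466552734375, -327.7298583984375), (65.46703338623047, 143.1644744873047), 79.62813568115234)
50 [ 0.5801 -0.3328  1.5001] heading -4.1 (np.float64(0.04361239453658505), 2798, np.float64(0.12717560442428116))
((560.07275390625, -331.898193359375), (50.736934661865234, 139.7952117919922), 85.93061065673828)
```

```bash
python3 go.py .4406 -.0756 .12 4.5
```

```text
xyz [ 0.81 -4.91  9.2 ] twist [-0.   -0.   -0.72] t 2.15 tcp [ 0.4208 -0.1985  0.3499] open 0.0927 grip 0.0 F [-0.1 -0.4  0.1] q [-0.54  0.08  1.67  0.    1.39  1.03]
```

```bash
python3 -m creep '{"hand":[1,1,1,1,1,1,1,1,1,1,1,1],"xyz":[[0.1,-0.6,0.6],[0.3,-1.7,1.8],[0.5,-3,3.2],[0.6,-4.2,4.6],[0.79,-4.96,6],[0.79,-4.96,7.4],[0.79,-4.96,8.8],[0.79,-4.96,10.2],[0.79,-4.96,11.4],[0.79,-4.96,12.3],[0.79,-4.96,12.9],[0.79,-4.96,12.96]],"twist":[[0,0,-0.2],[0,0,-0.4],[0,0,-0.6],[0,0,-0.72],[0,0,-0.72],[0,0,-0.72],[0,0,-0.72],[0,0,-0.72],[0,0,-0.72],[0,0,-0.72],[0,0,-0.72],[0,0,-0.72]]}' 15
python3 -m creep '{"hand":[0.6,0.3,0.2,0.2,0.2,0.2,0.2,0.2],"xyz":[[0,0,0],[0,0,0],[0,0,0],[0,0,0],[0,0,0],[0,0,0],[0,0,0],[0,0,0]],"twist":[[0,0,0],[0,0,0],[0,0,0],[0,0,0],[0,0,0],[0,0,0],[0,0,0],[0,0,0]]}' 15
python3 go.py .566 .345 .15 0; python3 go.py .566 .345 .032 0
```

```text
time: 3.15
tcp_pos: [0.438, -0.0765, 0.0236]
tool_rot: [-3.138, -0.118, 0.007]
ft_force: [-1.2, 0.5, -0.7]
opening: 0.0928
gripper_force: 0.0
time: 3.82
tcp_pos: [0.4397, -0.076, 0.026]
tool_rot: [3.139, 0.119, 0.0]
ft_force: [-0.2, 0.1, 0.4]
opening: 0.0442
gripper_force: 0.0
xyz [  6.31 -16.41  -4.96] twist [ 0.   -0.    0.72] t 3.82 tcp [ 0.4397 -0.076   0.026 ] open 0.0442 grip 0.0 F [-0.2  0.1  0.4] q [-0.28  0.49  2.05 -0.    0.6   1.22]
xyz [  6.31 -16.41  -0.24] twist [ 0.   -0.    0.72] t 3.82 tcp [ 0.4397 -0.076   0.026 ] open 0.0442 grip 0.0 F [-0.2  0.1  0.4] q [-0.28  0.49  2.05 -0.    0.6   1.22]
```

```bash
python3 -m creep '{"hand":[0,0,0,0,0,0,0,0,0,0,0,0],"xyz":[[0,0,0],[0,0,0],[0,0,0],[0,0,0],[0,0,0],[0,0,-0.2],[0,0,-0.8],[0,0,-1.6],[0,0,-2.6],[0,0,-3.6],[0,0,-4.5],[0,0,-4.96]],"twist":[[0,0,0],[0,0,0],[0,0,0],[0,0,0],[0,0,0],[0,0,0],[0,0,0],[0,0,0],[0,0,0],[0,0,0],[0,0,0],[0,0,0]]}' 15
python3 go.py .566 .345 .15 0
```

```text
time: 4.82
tcp_pos: [0.4403, -0.0763, 0.1526]
tool_rot: [3.138, 0.119, 0.005]
ft_force: [-0.4, -0.7, -0.9]
opening: 0.0347
gripper_force: 15.0
xyz [  6.28 -16.42   0.1 ] twist [ 0.01 -0.03  0.72] t 4.82 tcp [ 0.4403 -0.0763  0.1526] open 0.0347 grip 15.0 F [-0.4 -0.7 -0.9] q [-0.28  0.25  1.98 -0.    0.91  1.22]
```

```bash
python3 -m creep '{"hand":[0,0,0,0,0,0,0,0,0,0,0,0],"xyz":[[0.2,-0.5,0],[0.6,-1.6,0],[1.2,-3.1,0],[1.8,-4.7,0],[2.4,-6.3,0],[3,-7.9,0],[3.6,-9.5,0],[4.2,-11.1,0],[4.8,-12.7,0],[5.4,-14.2,0],[5.9,-15.5,0],[6.3,-16.4,0]],"twist":[[0,0,0],[0,0,0],[0,0,0.1],[0,0,0.2],[0,0,0.3],[0,0,0.4],[0,0,0.5],[0,0,0.6],[0,0,0.7],[0,0,0.72],[0,0,0.72],[0,0,0.72]]}'
python3 -m creep '{"hand":[0,0,0,0],"xyz":[[0,0,0],[0,0,0],[0,0,0],[0,0,0]],"twist":[[0,0,0],[0,0,0],[0,0,0],[0,0,0]]}'
python3 go.py .566 .345 .032 0
python3 - <<'E'
from plant import sensors, vision
import cv2,numpy as np
s=sensors.sense(); p=vision.snapshot("wrist")
cv2.imwrite("pics/w2.png",p["image"][:,:,::-1])
np.savez("w2.npz",tcp=s["tcp_pos"],rot=s["tool_rot"],**p)
E
```

```text
time: 5.82
tcp_pos: [0.5658, 0.3482, 0.1499]
tool_rot: [-3.141, -0.003, -0.0]
ft_force: [0.4, -0.3, -0.9]
opening: 0.035
gripper_force: 15.0
time: 6.15
tcp_pos: [0.5656, 0.3435, 0.15]
tool_rot: [3.141, -0.001, -0.001]
ft_force: [-0.5, 0.2, -1.1]
opening: 0.0349
gripper_force: 15.0
xyz [ 0.02 -0.06  4.72] twist [ 0.    0.   -0.01] t 6.15 tcp [0.5656 0.3435 0.15  ] open 0.0349 grip 15.0 F [-0.5  0.2 -1.1] q [ 0.48  0.62  1.4  -0.    1.12  2.05]
```

View pics/w2.png

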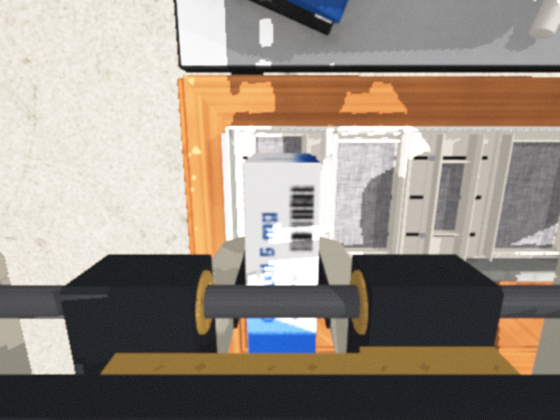

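Run:
```python
import numpy as np
from wr import *
p=np.load("w2.npz"); w,m=wpts(p)
q=w[m&(w[...,0]>.57)&(w[...,0]<.62)&(w[...,1]>.03)&(w[...,1]<.42)&(w[...,2]<.05)]
b=((q[:,1]-.03)/.002).astype(int)
print([(round(.031+.002*i,3),int(1000*np.percentile(q[b==i,2],80))) for i in range(190) if (b==i).any() and np.percentile(q[b==i,2],80)>.011])
c=w[m&(abs(w[...,2]-.179)<.006)&(abs(w[...,1]-.345)<.03)&(w[...,0]>.5)]
print("carton",np.percentile(c,[.5,50,99.5],axis=0))
for y in(.345,.26,.175):
    q=w[m&(abs(w[...,1]-y)<.008)&(w[...,0]>.48)&(w[...,0]<.66)&(w[...,2]<.05)]; b=((q[:,0]-.48)/.002).astype(int)
    print(y,[(round(.481+.002*i,3),int(1000*np.median(q[b==i,2]))) for i in range(90) if (b==i).any() and np.median(q[b==i,2])>.008])
    print(np.median(q[:,2]))
```

```text
[(0.129, 15), (0.131, 17), (0.133, 23), (0.157, 23), (0.159, 24), (0.161, 21), (0.163, 17), (0.187, 16), (0.189, 15), (0.191, 16), (0.193, 16), (0.195, 21), (0.197, 23), (0.227, 23), (0.229, 23), (0.231, 21), (0.233, 16), (0.291, 18), (0.293, 21), (0.295, 23), (0.297, 23), (0.321, 23), (0.323, 22), (0.325, 19), (0.369, 15), (0.371, 22), (0.373, 24), (0.393, 18), (0.395, 23), (0.397, 15), (0.399, 15), (0.401, 15)]
carton [[0.52219039 0.31775711 0.17373802]
 [0.5829315  0.34485239 0.17844872]
 [0.61965834 0.37208126 0.18399348]]
0.345 [(0.629, 15), (0.635, 23), (0.637, 22)]
0.002654537014235514
0.26 [(0.509, 14), (0.511, 8), (0.623, 15), (0.635, 23), (0.637, 21)]
0.005745250005014871
0.175 [(0.527, 14), (0.529, 13), (0.603, 15), (0.635, 23)]
0.005599865440155255
```

```bash
python3 -m creep '{"hand":[0,0,0,0,0,0,0,0,0,0,0,0],"xyz":[[0.06,-0.1,0.2],[0.06,-0.1,0.8],[0.06,-0.1,1.5],[0.06,-0.1,2.2],[0.06,-0.1,2.8],[0.06,-0.1,3.3],[0.06,-0.1,3.7],[0.06,-0.1,4.05],[0.06,-0.1,4.3],[0.06,-0.1,4.5],[0.06,-0.1,4.65],[0.06,-0.1,4.7]],"twist":[[0,0,0],[0,0,0],[0,0,0],[0,0,0],[0,0,0],[0,0,0],[0,0,0],[0,0,0],[0,0,0],[0,0,0],[0,0,0],[0,0,0]]}'
python3 -m creep '{"hand":[0,0],"xyz":[[0,0,0],[0,0,0]],"twist":[[0,0,0],[0,0,0]]}'
python3 go.py .567 .3455 .0316 0
```

```text
time: 7.2
tcp_pos: [0.5672, 0.3472, 0.0321]
tool_rot: [3.142, 0.0, -0.0]
ft_force: [-0.2, 0.4, -0.1]
opening: 0.0351
gripper_force: 15.0
time: 7.37
tcp_pos: [0.5674, 0.3473, 0.0328]
tool_rot: [-3.141, -0.0, -0.001]
ft_force: [-0.3, 0.5, -0.2]
opening: 0.0349
gripper_force: 15.0
xyz [-0.02  0.07  0.05] twist [-0.   -0.01  0.  ] t 7.37 tcp [0.5674 0.3473 0.0328] open 0.0349 grip 15.0 F [-0.3  0.5 -0.2] q [ 0.48  0.77  1.45 -0.    0.92  2.05]
```

```bash
python3 -m creep '{"hand":[0,0,0.6,0.6,0.6,0.6,0.6,0.6,0.6,0.6,0.6,0.6],"xyz":[[0,0.06,0.03],[0,0.06,0.04],[0,0.06,0.04],[0,0.06,0.04],[0,0.06,0.04],[0,0.06,0.04],[0,0.06,-0.5],[0,0.06,-1.5],[0,0.06,-2.7],[0,0.06,-3.9],[0,0.06,-5.1],[0,0.06,-6]],"twist":[[0,0,0],[0,0,0],[0,0,0],[0,0,0],[0,0,0],[0,0,0],[0,0,0],[0,0,0],[0,0,0],[0,0,0],[0,0,0],[0,0,0]]}'
python3 go.py .444 -.3255 .13 -12.7
```

```text
time: 8.37
tcp_pos: [0.5677, 0.346, 0.1863]
tool_rot: [-3.14, -0.0, -0.004]
ft_force: [-0.4, 0.3, 0.2]
opening: 0.0556
gripper_force: 0.0
xyz [-4.96 26.86  2.2 ] twist [-0.02 -0.02  2.12] t 8.37 tcp [0.5677 0.346  0.1863] open 0.0556 grip 0.0 F [-0.4  0.3  0.2] q [ 0.48  0.59  1.36 -0.    1.19  2.05]
```

```bash
python3 -m creep '{"hand":[0.6,0.7,0.8,0.9,1,1,1,1,1,1,1,1],"xyz":[[-0.1,0.6,0],[-0.3,1.8,0],[-0.6,3.4,0],[-0.9,5,0],[-1.2,6.6,0],[-1.5,8.2,0],[-1.8,9.8,0],[-2.1,11.4,0],[-2.4,13,0],[-2.7,14.6,0],[-3,16.2,0],[-3.3,17.8,0]],"twist":[[0,0,0],[0,0,0.2],[0,0,0.4],[0,0,0.6],[0,0,0.8],[0,0,1],[0,0,1.2],[0,0,1.4],[0,0,1.6],[0,0,1.8],[0,0,2],[0,0,2.12]]}'
python3 -m creep '{"hand":[1,1,1,1,1,1],"xyz":[[0,1.5,0],[0.2,3.1,0],[0.2,4.7,0],[0.2,6.3,0],[0.2,7.6,0],[0.2,8.4,0]],"twist":[[0,0,0],[0,0,0],[0,0,0],[0,0,0],[0,0,0],[0,0,0]]}'
python3 go.py .444 -.3255 .024 -12.7
```

```text
time: 9.37
tcp_pos: [0.4842, -0.1011, 0.1836]
tool_rot: [3.122, -0.349, 0.002]
ft_force: [0.8, 0.2, -0.2]
opening: 0.0931
gripper_force: 0.0
time: 9.87
tcp_pos: [0.4425, -0.3083, 0.1835]
tool_rot: [3.121, -0.351, 0.002]
ft_force: [0.4, -0.3, 0.4]
opening: 0.0932
gripper_force: 0.0
xyz [0.2  0.65 6.38] twist [ 0.01 -0.01 -0.02] t 9.87 tcp [ 0.4425 -0.3083  0.1835] open 0.0932 grip 0.0 F [ 0.4 -0.3  0.4] q [-0.69  0.37  1.72 -0.    1.05  1.1 ]
```

```bash
python3 -m creep '{"hand":[1,1,1,1,1],"xyz":[[0.1,0.3,0.8],[0.1,0.4,1.8],[0.1,0.4,2.8],[0.1,0.4,3.4],[0.1,0.4,3.5]],"twist":[[0,0,0],[0,0,0],[0,0,0],[0,0,0],[0,0,0]]}'
python3 go.py .444 -.3255 .024 -12.7
```

```text
time: 10.28
tcp_pos: [0.4427, -0.3149, 0.0932]
tool_rot: [-3.12, 0.348, 0.004]
ft_force: [0.2, 0.1, 0.5]
opening: 0.0927
gripper_force: 0.0
xyz [0.15 0.41 2.77] twist [-0.01  0.03 -0.  ] t 10.28 tcp [ 0.4427 -0.3149  0.0932] open 0.0927 grip 0.0 F [0.2 0.1 0.5] q [-0.7   0.5   1.77 -0.    0.87  1.09]
```

```bash
python3 -m creep '{"hand":[1,1,1,1,0.5,0,0,0,0,0,0,0],"xyz":[[0.15,0.4,0.6],[0.15,0.4,1.5],[0.15,0.4,2.3],[0.15,0.4,2.75],[0.15,0.4,2.77],[0.15,0.4,2.77],[0.15,0.4,2.77],[0.15,0.4,2.77],[0.15,0.4,2.77],[0.15,0.4,2.77],[0.15,0.4,2.77],[0.15,0.4,2.77]],"twist":[[0,0,0],[0,0,0],[0,0,0],[0,0,0],[0,0,0],[0,0,0],[0,0,0],[0,0,0],[0,0,0],[0,0,0],[0,0,0],[0,0,0]]}' 15
python3 go.py .566 .091 .15 0
```

```text
time: 11.28
tcp_pos: [0.4456, -0.3264, 0.0266]
tool_rot: [3.122, -0.348, 0.002]
ft_force: [-1.5, 1.2, 6.7]
opening: 0.0618
gripper_force: 15.0
xyz [  1.03 -17.35  -4.95] twist [ 0.01 -0.01 -2.12] t 11.28 tcp [ 0.4456 -0.3264  0.0266] open 0.0618 grip 15.0 F [-1.5  1.2  6.7] q [-0.72  0.62  1.78  0.    0.74  1.08]
```

```bash
python3 -m creep '{"hand":[0,0,0,0,0,0,0,0,0],"xyz":[[0,0,0],[0,0,-0.2],[0,0,-0.8],[0,0,-1.8],[0,0,-3],[0,0,-4.2],[0,0,-5],[0,0,-5],[0,0,-5]],"twist":[[0,0,0],[0,0,0],[0,0,0],[0,0,0],[0,0,0],[0,0,0],[0,0,0],[0,0,0],[0,0,0]]}'
python3 - <<'E'
from plant import sensors, vision
import cv2,numpy as np
s=sensors.sense(); p=vision.snapshot("wrist")
cv2.imwrite("pics/w3.png",p["image"][:,:,::-1])
np.savez("w3.npz",tcp=s["tcp_pos"],rot=s["tool_rot"],**p)
p=vision.snapshot("side"); cv2.imwrite("pics/s3.png",cv2.hconcat([cv2.resize(p["image"][60:340,0:280,::-1],(400,400)),cv2.resize(cv2.imread("pics/w3.png"),(400,400))]))
E
python3 go.py .566 .091 .15 0
```

```text
time: 12.03
tcp_pos: [0.4454, -0.3263, 0.1514]
tool_rot: [3.121, -0.348, 0.002]
ft_force: [-0.8, -0.1, -1.8]
opening: 0.062
gripper_force: 15.0
xyz [ 1.070e+00 -1.733e+01 -1.000e-02] twist [-0.01  0.01 -2.12] t 12.13 tcp [ 0.4446 -0.3257  0.1495] open 0.0619 grip 15.0 F [-0.7  0.5 -1.7] q [-0.72  0.44  1.71 -0.    0.99  1.08]
```

View pics/s3.png

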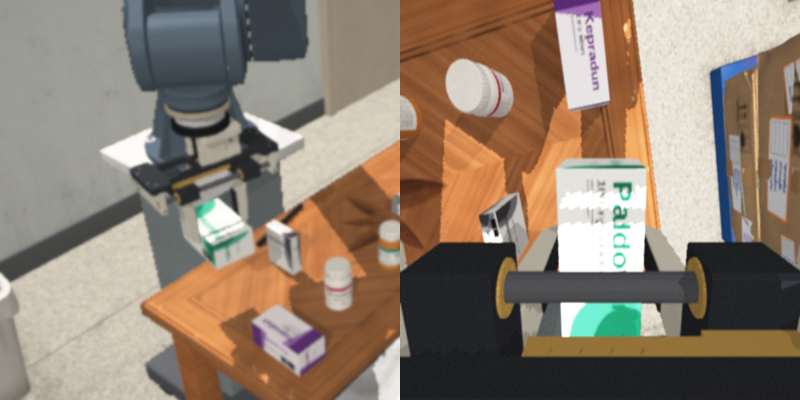

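```bash
cat > held.py <<'E'
# held.py npz W H_nominal_tip : carton in tool frame (x along length)
import sys,numpy as np
from wr import *
p=np.load(sys.argv[1]); W=float(sys.argv[2]); tip=float(sys.argv[3])
w,m=wpts(p); t=(w-p["tcp"])@R.from_rotvec(p["rot"]).as_matrix()
k=m&(abs(t[...,2]+tip)<.01)&(abs(t[...,1])<W/2+.004)&(t[...,0]>.012)&(t[...,0]<.07)
P=t[k]; c=np.linalg.lstsq(np.c_[P[:,:2],np.ones(len(P))],P[:,2],rcond=None)[0]
P=P[abs(P@[-c[0],-c[1],1]-c[2])<.003]
print("n",len(P),"slopes deg",np.degrees(c[:2]).round(1),"top at x=0: z",c[2].round(4),"x end",np.percentile(P[:,0],99.5).round(4),"y",np.percentile(P[:,1],[1,99]).round(4))
E
python3 held.py w3.npz .062 .020; python3 held.py w2.npz .035 .029
```

```text
n 8291 slopes deg [ 0.8 -0. ] top at x=0: z -0.0172 x end 0.0458 y [-0.0315  0.029 ]
n 6843 slopes deg [ 0.8 -0. ] top at x=0: z -0.0289 x end 0.0541 y [-0.0182  0.0159]
```

```bash
python3 -m creep '{"hand":[0,0,0,0,0,0,0,0,0,0,0,0],"xyz":[[0,-0.5,0],[0.1,-1.6,0],[0.2,-3.1,0],[0.3,-4.7,0],[0.4,-6.3,0],[0.5,-7.9,0],[0.6,-9.5,0],[0.7,-11.1,0],[0.8,-12.7,0],[0.9,-14.3,0],[1,-15.9,0],[1.07,-17.33,0]],"twist":[[0,0,0],[0,0,-0.2],[0,0,-0.4],[0,0,-0.6],[0,0,-0.8],[0,0,-1],[0,0,-1.2],[0,0,-1.4],[0,0,-1.6],[0,0,-1.8],[0,0,-2],[0,0,-2.12]]}'
python3 -m creep '{"hand":[0,0,0,0,0],"xyz":[[0,0,0],[0,0,0],[0,0,0],[0,0,0],[0,0,0]],"twist":[[0,0,0],[0,0,0],[0,0,0],[0,0,0],[0,0,0]]}'
python3 go.py .567 .091 .03 0
```

```text
time: 13.13
tcp_pos: [0.5659, 0.0938, 0.1494]
tool_rot: [-3.142, -0.003, 0.003]
ft_force: [1.2, -1.0, -1.2]
opening: 0.0622
gripper_force: 15.0
time: 13.55
tcp_pos: [0.5662, 0.0896, 0.1504]
tool_rot: [3.141, -0.002, -0.001]
ft_force: [0.4, 0.3, -1.3]
opening: 0.0619
gripper_force: 15.0
xyz [ 0.03 -0.06  4.82] twist [ 0.    0.01 -0.01] t 13.55 tcp [0.5662 0.0896 0.1504] open 0.0619 grip 15.0 F [ 0.4  0.3 -1.3] q [ 0.08  0.47  1.66 -0.    1.02  1.65]
```

```bash
python3 -m creep '{"hand":[0,0,0,0,0,0,0,0,0,0,0,0],"xyz":[[0.17,-0.05,0.2],[0.17,-0.05,0.8],[0.17,-0.05,1.5],[0.17,-0.05,2.2],[0.17,-0.05,2.8],[0.17,-0.05,3.3],[0.17,-0.05,3.7],[0.17,-0.05,4.05],[0.17,-0.05,4.3],[0.17,-0.05,4.5],[0.17,-0.05,4.65],[0.17,-0.05,4.68]],"twist":[[0,0,0],[0,0,0],[0,0,0],[0,0,0],[0,0,0],[0,0,0],[0,0,0],[0,0,0],[0,0,0],[0,0,0],[0,0,0],[0,0,0]]}'
python3 -m creep '{"hand":[0,0],"xyz":[[0,0,0],[0,0,0]],"twist":[[0,0,0],[0,0,0]]}'
python3 go.py .5705 .091 .0328 0
```

```text
time: 14.55
tcp_pos: [0.5708, 0.0919, 0.0333]
tool_rot: [3.142, 0.0, -0.0]
ft_force: [-0.7, 0.0, -0.8]
opening: 0.0618
gripper_force: 15.0
time: 14.72
tcp_pos: [0.5711, 0.0919, 0.034]
tool_rot: [-3.142, -0.0, -0.001]
ft_force: [-1.2, -0.4, -1.3]
opening: 0.0618
gripper_force: 15.0
xyz [-0.02  0.04  0.05] twist [-0.   -0.01  0.  ] t 14.72 tcp [0.5711 0.0919 0.034 ] open 0.0618 grip 15.0 F [-1.2 -0.4 -1.3] q [ 0.08  0.65  1.7  -0.    0.79  1.65]
```

Good. Lower the last mm, release, rise and go towards carton_50.

```bash
python3 -m creep '{"hand":[0,0,0.87,0.87,0.87,0.87,0.87,0.87,0.87,0.87,0.87,1],"xyz":[[0,0.03,0.03],[0,0.03,0.04],[0,0.03,0.04],[0,0.03,0.04],[0,0.03,0.04],[0,0.03,0.04],[0,0.03,-0.5],[0,0.03,-1.5],[0,0.03,-2.7],[0,0.03,-3.9],[0,0.03,-5],[0,0.03,-5.2]],"twist":[[0,0,0],[0,0,0],[0,0,0],[0,0,0],[0,0,0],[0,0,0],[0,0,0],[0,0,0],[0,0,0],[0,0,0],[0,0,0],[0,0,0]]}'
python3 go.py .58 -.3345 .13 -4
```

```text
time: 15.72
tcp_pos: [0.5728, 0.0913, 0.1684]
tool_rot: [-3.141, -0.0, -0.011]
ft_force: [0.7, -0.8, 0.2]
opening: 0.084
gripper_force: 0.0
xyz [ 0.27 17.03  1.53] twist [-0.01 -0.06  0.67] t 15.72 tcp [0.5728 0.0913 0.1684] open 0.084 grip 0.0 F [ 0.7 -0.8  0.2] q [0.08 0.46 1.63 0.   1.05 1.65]
```

```bash
python3 -m creep '{"hand":[1,1,1,1,1,1,1,1,1,1,1,1],"xyz":[[0,0.5,0],[0.1,1.6,0],[0.1,3.1,0],[0.2,4.7,0],[0.2,6.3,0],[0.27,7.9,0],[0.27,9.5,0],[0.27,11.1,0],[0.27,12.7,0],[0.27,14.3,0],[0.27,15.9,0.5],[0.27,17.03,1]],"twist":[[0,0,0],[0,0,0],[0,0,0.1],[0,0,0.2],[0,0,0.3],[0,0,0.4],[0,0,0.5],[0,0,0.6],[0,0,0.67],[0,0,0.67],[0,0,0.67],[0,0,0.67]]}'
python3 -m creep '{"hand":[1,1,1,1,1],"xyz":[[0,0,0.8],[0,0,1.6],[0,0,2],[0,0,2],[0,0,2]],"twist":[[0,0,0],[0,0,0],[0,0,0],[0,0,0],[0,0,0]]}'
python3 go.py .58 -.3345 .024 -4
```

```text
time: 16.72
tcp_pos: [0.5762, -0.3386, 0.1369]
tool_rot: [3.139, -0.113, -0.001]
ft_force: [-0.0, -0.4, -1.2]
opening: 0.093
gripper_force: 0.0
time: 17.13
tcp_pos: [0.5772, -0.3346, 0.088]
tool_rot: [-3.139, 0.11, 0.002]
ft_force: [0.4, 0.5, -0.0]
opening: 0.093
gripper_force: 0.0
xyz [ 0.12 -0.01  2.56] twist [-0.01  0.01 -0.  ] t 17.13 tcp [ 0.5772 -0.3346  0.088 ] open 0.093 grip 0.0 F [ 0.4  0.5 -0. ] q [-0.6   0.7   1.42 -0.    1.02  1.05]
```

```bash
python3 -m creep '{"hand":[1,1,1,1,0,0,0,0,0,0,0,0],"xyz":[[0.12,0,0.6],[0.12,0,1.4],[0.12,0,2.1],[0.12,0,2.5],[0.12,0,2.55],[0.12,0,2.55],[0.12,0,2.55],[0.12,0,2.55],[0.12,0,2.55],[0.12,0,2.55],[0.12,0,2.55],[0.12,0,2.55]],"twist":[[0,0,0],[0,0,0],[0,0,0],[0,0,0],[0,0,0],[0,0,0],[0,0,0],[0,0,0],[0,0,0],[0,0,0],[0,0,0],[0,0,0]]}' 15
python3 -m creep '{"hand":[0,0,0,0,0,0,0,0,0,0],"xyz":[[0,0,0],[0,0,0],[0,0,-0.2],[0,0,-0.8],[0,0,-1.8],[0,0,-3],[0,0,-4.2],[0,0,-5],[0,0,-5],[0,0,-5]],"twist":[[0,0,0],[0,0,0],[0,0,0],[0,0,0],[0,0,0],[0,0,0],[0,0,0],[0,0,0],[0,0,0],[0,0,0]]}'
python3 - <<'E'
from plant import sensors, vision
import numpy as np
s=sensors.sense(); p=vision.snapshot("wrist"); np.savez("w4.npz",tcp=s["tcp_pos"],rot=s["tool_rot"],**p)
E
python3 held.py w4.npz .050 .020; python3 go.py .567 .261 .15 0
```

```text
time: 18.13
tcp_pos: [0.5808, -0.335, 0.0253]
tool_rot: [3.139, -0.11, 0.001]
ft_force: [-0.0, 0.7, 3.2]
opening: 0.05
gripper_force: 15.0
time: 18.97
tcp_pos: [0.581, -0.3351, 0.1515]
tool_rot: [3.138, -0.11, 0.003]
ft_force: [0.1, -1.1, -1.6]
opening: 0.0499
gripper_force: 15.0
n 7492 slopes deg [ 0.8 -0. ] top at x=0: z -0.0185 x end 0.049 y [-0.0255  0.0232]
xyz [ -2.2  -23.73  -0.  ] twist [-0.    0.   -0.67] t 19.02 tcp [ 0.5804 -0.3347  0.1498] open 0.0499 grip 15.0 F [-0.5  0.2 -0.8] q [-0.59  0.64  1.37  0.    1.13  1.05]
```

```bash
python3 -m creep '{"hand":[0,0,0,0,0,0,0,0,0,0,0,0],"xyz":[[0,-0.5,0],[-0.2,-1.6,0],[-0.3,-3.1,0],[-0.4,-4.7,0],[-0.6,-6.3,0],[-0.7,-7.9,0],[-0.9,-9.5,0],[-1,-11.1,0],[-1.2,-12.7,0],[-1.3,-14.3,0],[-1.5,-15.9,0],[-1.6,-17.5,0]],"twist":[[0,0,0],[0,0,0],[0,0,-0.1],[0,0,-0.2],[0,0,-0.3],[0,0,-0.4],[0,0,-0.5],[0,0,-0.6],[0,0,-0.67],[0,0,-0.67],[0,0,-0.67],[0,0,-0.67]]}'
python3 -m creep '{"hand":[0,0,0,0,0,0,0,0,0],"xyz":[[0,-1.5,0],[0,-3,0],[0,-4.4,0],[0,-5.5,0],[0,-6.1,0],[0,-6.1,0],[0,-6.1,0],[0,-6.1,0],[0,-6.1,0]],"twist":[[0,0,0],[0,0,0],[0,0,0],[0,0,0],[0,0,0],[0,0,0],[0,0,0],[0,0,0],[0,0,0]]}'
python3 go.py .567 .261 .0319 0
```

```text
time: 20.02
tcp_pos: [0.5695, 0.1069, 0.1486]
tool_rot: [3.141, 0.001, -0.004]
ft_force: [0.8, -0.8, -1.5]
opening: 0.05
gripper_force: 15.0
time: 20.77
tcp_pos: [0.5713, 0.2554, 0.1497]
tool_rot: [3.141, -0.002, -0.001]
ft_force: [0.6, -0.4, -0.6]
opening: 0.0499
gripper_force: 15.0
xyz [-0.17 -0.22  4.71] twist [ 0.    0.01 -0.01] t 20.77 tcp [0.5713 0.2554 0.1497] open 0.0499 grip 15.0 F [ 0.6 -0.4 -0.6] q [ 0.35  0.56  1.51 -0.    1.07  1.92]
```

```bash
python3 -m creep '{"hand":[0,0,0,0,0,0,0,0,0,0,0,0],"xyz":[[-0.17,-0.2,0.2],[-0.17,-0.2,0.8],[-0.17,-0.2,1.5],[-0.17,-0.2,2.2],[-0.17,-0.2,2.8],[-0.17,-0.2,3.3],[-0.17,-0.2,3.7],[-0.17,-0.2,4.05],[-0.17,-0.2,4.3],[-0.17,-0.2,4.5],[-0.17,-0.2,4.65],[-0.17,-0.2,4.7]],"twist":[[0,0,0],[0,0,0],[0,0,0],[0,0,0],[0,0,0],[0,0,0],[0,0,0],[0,0,0],[0,0,0],[0,0,0],[0,0,0],[0,0,0]]}'
python3 -m creep '{"hand":[0,0],"xyz":[[0,0,0],[0,0,0]],"twist":[[0,0,0],[0,0,0]]}'
python3 go.py .567 .261 .0313 0
```

```text
time: 21.77
tcp_pos: [0.5671, 0.2619, 0.0321]
tool_rot: [3.142, 0.0, -0.0]
ft_force: [-0.1, -0.1, -0.1]
opening: 0.0499
gripper_force: 15.0
time: 21.93
tcp_pos: [0.5673, 0.262, 0.0328]
tool_rot: [-3.141, -0.0, -0.001]
ft_force: [0.8, -0.5, -0.8]
opening: 0.05
gripper_force: 15.0
xyz [-0.01  0.04  0.06] twist [-0.   -0.01  0.  ] t 21.93 tcp [0.5673 0.262  0.0328] open 0.05 grip 15.0 F [ 0.8 -0.5 -0.8] q [0.36 0.71 1.57 0.   0.86 1.93]
```

```bash
python3 -m creep '{"hand":[0,0,0.7,0.7,0.7,0.7,0.7,0.7,0.7,0.7,0.7,0.7],"xyz":[[0,0.03,0.04],[0,0.03,0.05],[0,0.03,0.05],[0,0.03,0.05],[0,0.03,0.05],[0,0.03,0.05],[0,0.03,-0.5],[0,0.03,-1.5],[0,0.03,-2.7],[0,0.03,-3.9],[0,0.03,-5],[0,0.03,-5.2]],"twist":[[0,0,0],[0,0,0],[0,0,0],[0,0,0],[0,0,0],[0,0,0],[0,0,0],[0,0,0],[0,0,0],[0,0,0],[0,0,0],[0,0,0]]}'
python3 go.py .438 -.1955 .16 -3.3
```

```text
time: 22.93
tcp_pos: [0.569, 0.2619, 0.1686]
tool_rot: [-3.139, -0.0, -0.012]
ft_force: [0.5, -0.2, -0.2]
opening: 0.0652
gripper_force: 0.0
xyz [-5.25 18.29  0.26] twist [-0.03 -0.07  0.55] t 22.93 tcp [0.569  0.2619 0.1686] open 0.0652 grip 0.0 F [ 0.5 -0.2 -0.2] q [0.36 0.54 1.5  0.   1.1  1.93]
```

```bash
python3 -m creep '{"hand":[0.7,0.7,0.7,0.7,0.7,0.7,0.7,0.7,0.7,0.7,0.7,0.7],"xyz":[[-0.1,0.5,0],[-0.4,1.6,0],[-0.9,3.1,0],[-1.4,4.7,0],[-1.8,6.3,0],[-2.3,7.9,0],[-2.7,9.5,0],[-3.2,11.1,0],[-3.7,12.7,0],[-4.2,14.3,0],[-4.7,15.9,0],[-5.1,17.4,0]],"twist":[[0,0,0],[0,0,0],[0,0,0.1],[0,0,0.2],[0,0,0.3],[0,0,0.4],[0,0,0.5],[0,0,0.55],[0,0,0.55],[0,0,0.55],[0,0,0.55],[0,0,0.55]]}'
python3 -m creep '{"hand":[0.7,0.7,0.7,0.7,0.7,0.7],"xyz":[[-0.1,0.8,0],[-0.1,0.8,0.6],[-0.1,0.8,1.4],[-0.1,0.8,2],[-0.1,0.8,2],[-0.1,0.8,2]],"twist":[[0,0,0],[0,0,0],[0,0,0],[0,0,0],[0,0,0],[0,0,0]]}'
python3 go.py .438 -.1955 .027 -3.3
```

```text
time: 23.93
tcp_pos: [0.4371, -0.1757, 0.1615]
tool_rot: [-3.14, 0.091, 0.003]
ft_force: [0.6, -0.5, 0.1]
opening: 0.065
gripper_force: 0.0
time: 24.43
tcp_pos: [0.4347, -0.1935, 0.1116]
tool_rot: [-3.139, 0.091, 0.004]
ft_force: [-0.5, -0.4, 0.2]
opening: 0.0651
gripper_force: 0.0
xyz [0.14 0.07 3.38] twist [-0.01  0.02 -0.  ] t 24.43 tcp [ 0.4347 -0.1935  0.1116] open 0.0651 grip 0.0 F [-0.5 -0.4  0.2] q [-0.52  0.37  1.93 -0.    0.84  1.11]
```

```bash
python3 -m creep '{"hand":[0.7,0.7,0.7,0.7,0.7,0,0,0,0,0,0,0],"xyz":[[0.14,0.05,0.6],[0.14,0.05,1.4],[0.14,0.05,2.3],[0.14,0.05,3],[0.14,0.05,3.35],[0.14,0.05,3.38],[0.14,0.05,3.38],[0.14,0.05,3.38],[0.14,0.05,3.38],[0.14,0.05,3.38],[0.14,0.05,3.38],[0.14,0.05,3.38]],"twist":[[0,0,0],[0,0,0],[0,0,0],[0,0,0],[0,0,0],[0,0,0],[0,0,0],[0,0,0],[0,0,0],[0,0,0],[0,0,0],[0,0,0]]}' 12
python3 -m creep '{"hand":[0,0,0,0,0,0,0,0,0,0,0,0],"xyz":[[0,0,0],[0,0,0],[0,0,0],[0,0,-0.2],[0,0,-0.8],[0,0,-1.8],[0,0,-3],[0,0,-4.2],[0,0,-5],[0,0,-5],[0,0,-5],[0,0,-5]],"twist":[[0,0,0],[0,0,0],[0,0,0],[0,0,0],[0,0,0],[0,0,0],[0,0,0],[0,0,0],[0,0,0],[0,0,0],[0,0,0],[0,0,0]]}'
python3 - <<'E'
from plant import sensors, vision
import numpy as np
s=sensors.sense(); p=vision.snapshot("wrist"); np.savez("w5.npz",tcp=s["tcp_pos"],rot=s["tool_rot"],**p)
E
python3 held.py w5.npz .020 .048; python3 go.py .567 .176 .15 0
```

```text
time: 25.43
tcp_pos: [0.4396, -0.1953, 0.0282]
tool_rot: [3.14, -0.09, 0.001]
ft_force: [0.4, -0.3, 0.4]
opening: 0.0232
gripper_force: 0.0
time: 26.43
tcp_pos: [0.4389, -0.1949, 0.152]
tool_rot: [-3.14, 0.09, 0.002]
ft_force: [0.0, 0.8, -0.0]
opening: 0.0199
gripper_force: 12.0
n 1889 slopes deg [ 8.8 -0.1] top at x=0: z -0.049 x end 0.0281 y [-0.011   0.0085]
xyz [  4.27 -15.1    0.07] twist [-0.01  0.02 -0.55] t 26.48 tcp [ 0.4388 -0.1948  0.1517] open 0.0199 grip 12.0 F [-1.1  0.1  0.1] q [-0.51  0.31  1.89  0.    0.94  1.11]
```

Run:
```python
import numpy as np
from wr import *
p=np.load("w5.npz"); w,m=wpts(p); t=(w-p["tcp"])@R.from_rotvec(p["rot"]).as_matrix()
k=m&(abs(t[...,1])<.008)&(t[...,2]<-.01)&(t[...,2]>-.07)
P=t[k]
for x in np.arange(-.04,.045,.004):
    q=P[abs(P[:,0]-x)<.002]
    if len(q): print(round(x,3),len(q),np.percentile(q[:,2],[5,25,50,75,95]).round(4))
```

```text
-0.028 229 [-0.0473 -0.0466 -0.0464 -0.0459 -0.0455]
-0.024 281 [-0.0472 -0.0467 -0.0463 -0.0459 -0.0454]
-0.02 280 [-0.0471 -0.0467 -0.0464 -0.046  -0.0455]
-0.016 289 [-0.0474 -0.0467 -0.0463 -0.0459 -0.0455]
-0.012 143 [-0.0474 -0.0468 -0.0464 -0.0461 -0.0455]
0.004 133 [-0.0471 -0.0466 -0.0463 -0.046  -0.0454]
0.008 338 [-0.0472 -0.0467 -0.0463 -0.0459 -0.0453]
0.012 332 [-0.0472 -0.0467 -0.0463 -0.0459 -0.0455]
0.016 340 [-0.0473 -0.0467 -0.0463 -0.046  -0.0454]
0.02 354 [-0.0473 -0.0467 -0.0464 -0.046  -0.0455]
0.024 364 [-0.0473 -0.0467 -0.0463 -0.046  -0.0454]
0.028 959 [-0.0467 -0.0441 -0.0352 -0.0243 -0.0137]
```

```bash
python3 -m creep '{"hand":[0,0,0,0,0,0,0,0,0,0,0,0],"xyz":[[0.1,-0.5,0],[0.4,-1.5,0],[0.8,-2.9,0],[1.2,-4.3,0],[1.6,-5.7,0],[2,-7.1,0],[2.4,-8.5,0],[2.8,-9.9,0],[3.2,-11.3,0],[3.6,-12.7,0],[4,-14.1,0],[4.27,-15.1,0]],"twist":[[0,0,0],[0,0,0],[0,0,-0.1],[0,0,-0.2],[0,0,-0.3],[0,0,-0.4],[0,0,-0.5],[0,0,-0.55],[0,0,-0.55],[0,0,-0.55],[0,0,-0.55],[0,0,-0.55]]}'
python3 -m creep '{"hand":[0,0,0,0,0],"xyz":[[0,0,0],[0,0,0],[0,0,0],[0,0,0],[0,0,0]],"twist":[[0,0,0],[0,0,0],[0,0,0],[0,0,0],[0,0,0]]}'
python3 go.py .567 .176 .035 0
```

```text
time: 27.48
tcp_pos: [0.5676, 0.1782, 0.1511]
tool_rot: [3.141, 0.002, -0.003]
ft_force: [0.4, -0.2, -1.2]
opening: 0.0201
gripper_force: 12.0
time: 27.9
tcp_pos: [0.5675, 0.1745, 0.1527]
tool_rot: [3.141, -0.002, -0.001]
ft_force: [0.0, -0.3, -0.4]
opening: 0.0197
gripper_force: 12.0
xyz [-0.02 -0.06  4.71] twist [ 0.    0.01 -0.01] t 27.9 tcp [0.5675 0.1745 0.1527] open 0.0197 grip 12.0 F [ 0.  -0.3 -0.4] q [ 0.22  0.5   1.6  -0.    1.04  1.79]
```

```bash
python3 -m creep '{"hand":[0,0,0,0,0,0,0,0,0,0,0,0],"xyz":[[-0.02,-0.04,0.2],[-0.02,-0.04,0.8],[-0.02,-0.04,1.5],[-0.02,-0.04,2.2],[-0.02,-0.04,2.8],[-0.02,-0.04,3.3],[-0.02,-0.04,3.7],[-0.02,-0.04,4.05],[-0.02,-0.04,4.3],[-0.02,-0.04,4.5],[-0.02,-0.04,4.65],[-0.02,-0.04,4.71]],"twist":[[0,0,0],[0,0,0],[0,0,0],[0,0,0],[0,0,0],[0,0,0],[0,0,0],[0,0,0],[0,0,0],[0,0,0],[0,0,0],[0,0,0]]}'
python3 -m creep '{"hand":[0,0],"xyz":[[0,0,0],[0,0,0]],"twist":[[0,0,0],[0,0,0]]}'
python3 go.py .567 .176 .0345 0
```

```text
time: 28.9
tcp_pos: [0.5672, 0.1765, 0.0349]
tool_rot: [3.142, 0.0, -0.0]
ft_force: [-0.5, 0.6, -0.7]
opening: 0.0199
gripper_force: 12.0
time: 29.07
tcp_pos: [0.5674, 0.1766, 0.0355]
tool_rot: [-3.141, -0.0, -0.001]
ft_force: [0.1, -0.0, -0.3]
opening: 0.0202
gripper_force: 12.0
xyz [-0.02  0.02  0.04] twist [-0.   -0.01  0.  ] t 29.07 tcp [0.5674 0.1766 0.0355] open 0.0202 grip 12.0 F [ 0.1 -0.  -0.3] q [ 0.22  0.67  1.66 -0.    0.82  1.79]
```

Release, rise, then back off for a verifying look.

```bash
python3 -m creep '{"hand":[0,0,0.4,0.4,0.4,0.4,0.4,0.4,0.4,0.4,0.4,0.4],"xyz":[[0,0.02,0.04],[0,0.02,0.05],[0,0.02,0.05],[0,0.02,0.05],[0,0.02,0.05],[0,0.02,0.05],[0,0.02,-0.5],[0,0.02,-1.5],[0,0.02,-2.7],[0,0.02,-3.9],[0,0.02,-5.1],[0,0.02,-6.3]],"twist":[[0,0,0],[0,0,0],[0,0,0],[0,0,0],[0,0,0],[0,0,0],[0,0,0],[0,0,0],[0,0,0],[0,0,0],[0,0,0],[0,0,0]]}'
python3 -m creep '{"hand":[0.4,0.4,0.4,0.4,0.4,0.4,0.4,0.4,0.4,0.4,0.4],"xyz":[[-0.5,-0.2,-0.5],[-1.5,-0.6,-1.5],[-2.7,-1,-2.7],[-3.9,-1.4,-3.5],[-4.4,-1.6,-4],[-4.4,-1.6,-4],[-4.4,-1.6,-4],[-4.4,-1.6,-4],[-4.4,-1.6,-4],[-4.4,-1.6,-4],[-4.4,-1.6,-4]],"twist":[[0,0,0],[0,0,0],[0,0,0],[0,0,0],[0,0,0],[0,0,0],[0,0,0],[0,0,0],[0,0,0],[0,0,0],[0,0,0]]}'
python3 - <<'E'
from plant import sensors, vision
import cv2,numpy as np
from wr import *; from fit import fit
s=sensors.sense(); p=vision.snapshot("wrist")
cv2.imwrite("pics/w6.png",p["image"][:,:,::-1])
p=dict(p,tcp=s["tcp_pos"],rot=s["tool_rot"]); np.savez("w6.npz",**p); w,m=wpts(p)
import fit as F
for k,c in {"35":(.567,.346),"20":(.567,.176),"62":(.567,.091),"50":(.567,.261)}.items():
    a,b,h=F.D[k]; q=w[m&(abs(w[...,0]-c[0])<b/2-.01)&(abs(w[...,1]-c[1])<a/2-.004)]; A=np.c_[q[:,:2]-c,np.ones(len(q))]
    pl=np.linalg.lstsq(A,q[:,2],rcond=None)[0]
    F.D[k]=(a,b,h+.0056); r=fit(w,m,k,c,1.57); print(k,np.round(r[0],4),"top",r[1],"expected",h+.0056,"slopes",np.degrees(pl[:2]).round(2))
sc=vision.snapshot("side"); cv2.imwrite("pics/s6.png",cv2.resize(sc["image"][:,:,::-1],(800,600)))
for o in("bottle_a",): print([(np.round(d["centre"],3).tolist(),round(d["conf"],2)) for d in vision.tip_of(sc,o)][:3])
E
```

```text
time: 30.07
tcp_pos: [0.5669, 0.176, 0.1942]
tool_rot: [-3.142, -0.0, 0.0]
ft_force: [-0.6, 1.0, -0.3]
opening: 0.0374
gripper_force: 0.0
time: 30.98
tcp_pos: [0.4575, 0.2157, 0.2918]
tool_rot: [3.141, -0.001, -0.002]
ft_force: [1.6, -0.4, -0.4]
opening: 0.0374
gripper_force: 0.0
35 [0.5684 0.346  1.5703] top 0.06048094521372252 expected 0.0606 slopes [0. 0.]
20 [0.5656 0.177  1.5748] top 0.08048994717810495 expected 0.08059999999999999 slopes [ 0.15 -1.22]
62 [0.5683 0.0923 1.5725] top 0.049617682307785654 expected 0.0496 slopes [ 0.04 -0.09]
50 [0.567  0.2625 1.5731] top 0.04951491905523267 expected 0.0496 slopes [0.13 0.18]
[([0.568, -0.207, 0.003], 0.93), ([0.574, -0.082, 0.001], 0.64)]
```

View pics/w6.png

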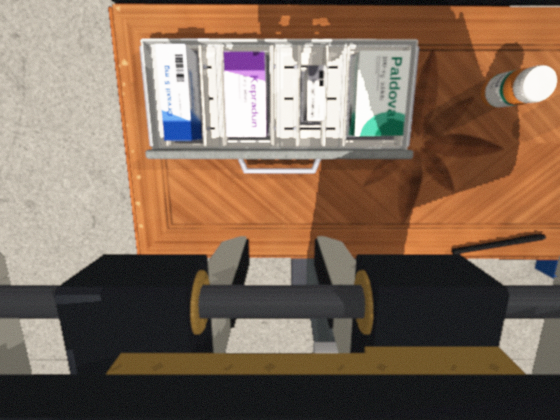

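View pics/s6.png

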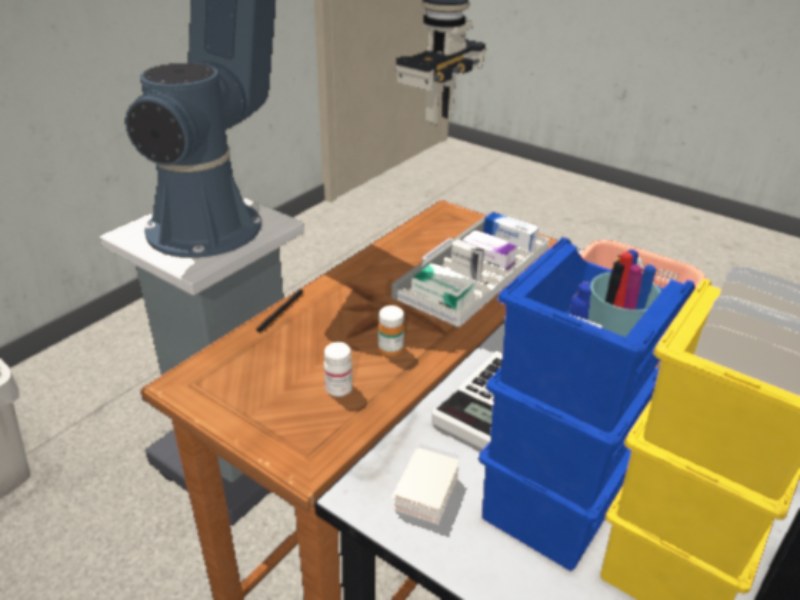

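The wrist picture shows the cartons in their four lanes: blue (178,95), purple (245,95), thin (313,95) and green (383,95). All have the expected top height, so they sit flat on the floors. In the side picture both bottles, (391,328) and (338,368), are unmoved.

```bash
python3 -c "
from plant import job; print(job.finish_job())"
```

```text
the job is handed in; nothing more can be done
None
```

All four cartons are in their closest-fit drawer lanes, flat and same side down; both tablet bottles were left standing where they were, and the job was handed in at about 31 s of the 120 s allowed.

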